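# Tumble the clamp block off the setup plate

## Task

The orange clamp block stands on the raised steel plate and its four-hole face, turned away from the rubber mat, is next to be deburred. Push the block from behind, over the plate's yellow edge, so that it tumbles forward a quarter turn and lies flat on the rubber mat in front of the plate with its four-hole face up, roughly square to the edge. Do not pick it up, and leave the blue and the black block standing where they are.

Things in the scene. Friction and masses are not known exactly. Their poses are not given: they have to be found in the camera images.
- orange_mid (a point): Centre of the orange block (46 x 60 x 60 mm along x, y, z; 0.25 to 0.55 kg), 30 mm above the plate it stands on. x points to the edge and mat (within 6 degrees), front face 18 to 42 mm short of the edge; z up. -x face: bright, four dark holes, to end up; +x face: plain orange, to end down. Slides if pushed low from behind; with its centre just past the edge it tips and lands on its +x face.
- step_edge (a point): Middle of the top edge (yellow line) of a fixed steel plate 32 mm high, 460 mm along y, 150 mm deep. x points level off the plate, out over the mat, more or less away from the robot; y along the edge; z up. The plate's flat top lies on the -x side at this height; on the +x side, against the step, a fixed black rubber mat, 160 mm deep and as long, has its top 26 mm lower.
- blue_mid (a point): The blue block, shaped, sized and standing like the orange one on the same plate, in any order; a bystander. Point: its centre, axes as for the orange one.
- black_mid (a point): The black block, shaped, sized and standing like the orange one on the same plate, in any order; a bystander. Point: its centre, axes as for the orange one. The centres of neighbouring blocks are about 130 to 170 mm apart along the edge.
Things that resemble listed ones, but are neither listed nor needed, are in the scene too. Of the things that look like the part that bears orange_mid, the largest one is meant. Leave any white look-alike of the part that bears black_mid alone.

How it is judged:
At the end, for the whole second after the job is handed in: Orange block at rest flat on the mat, four-hole face up within 10 degrees, centre 15 to 130 mm beyond the edge and within the mat's length, square to the edge within 20 degrees; blue and black blocks upright within 10 degrees and within 15 mm of their places (angle between orange_mid's own x axis and vertical above 2.967 rad and x of orange_mid in the frame of step_edge between 0.015 and 0.13 m and y of orange_mid in the frame of step_edge between -0.23 and 0.23 m and z of orange_mid in the frame of step_edge between -0.013 and 0.007 m and angle between the y axis of orange_mid and the y axis of step_edge, either way round below 0.35 rad and linear speed of orange below 0.02 m/s and angular speed of orange below 0.1 rad/s and distance of each of blue_mid, black_mid from where it was at the start of the episode below 0.015 m and angle between each of blue_mid, black_mid's own z axis and vertical below 0.17 rad); the robot touches nothing.
It fails at once if the orange block is lifted (its centre more than 55 mm above the plate's top, where 30 mm is standing) (z of orange_mid in the frame of step_edge above 0.055 m).
It fails at once if the blue or the black block is pushed 25 mm or more from its place or knocked over (distance of any of blue_mid, black_mid from where it was at the start of the episode above 0.025 m or angle between any of blue_mid, black_mid's own z axis and vertical above 0.5 rad).
It also fails if it takes over 32 s, if anything falls off the work surface, if the arm or the gripper's body presses on something with over 40 N, if the wrist force passes 120 N, or if a joint passes its speed limit or range.

## Robot

A 6-joint arm with a two-finger parallel gripper is mounted at the origin on the work surface. World frame = base frame: x ahead of the robot, y to its left, z up, the work surface at z = 0. Lengths are in m, angles in rad, forces in N, time in s.
With the tool pointing down it reaches from about 0.25 to 0.725 m from the base axis. Payload 9.7 kg.
Tool frame: the origin (TCP) lies midway between the tips of the shut fingers; the grasp point (between the pads) lies 19 mm behind it (env.tcp_to_grasp is the distance from the TCP to the grasp point, in m); x points along the fingers, z is the direction in which the jaws open and shut, and the axes are right-handed (so a half turn about x gives the same grasp; the last joint's range is limited). The gripper opens to 85 mm and grips with 20 to 120 N. Pads are 22 mm wide; open, the fingers measure 114 mm over their backs; the gripper's body (76 mm by 85 mm) begins 54 mm behind the grasp point. The pads swing forward as they close: fully open they stand 13 mm farther back than shut.
Start: joints at [1.215, 0.087, 0.176, 1.66, 0, 1.571], TCP at [0.192, 0.516, 0.231] pointing down, gripper open.
Joint ranges: [-3.13, 3.13], [-0.85, 1.81], [-1.15, 1.24], [-2.2, 2.28], [-1.44, 1.52], [-3.14, 3.14]. Speed limits (rad/s): [2.22, 2.22, 2.57, 3.14, 3.14, 3.14].

## Interface

Orientations are given as a 3x3 rotation matrix whose columns are the frame's x, y, z axes.
In Python, from plant import env, snapshot, camera_model, finish_job gives the robot as it stands.
- The arm moves only by the tool drive_tool, never from a script. Its argument "commands" is text: rows parted by semicolons, each of 5 numbers parted by spaces: the opening, from 0 (shut) to 1 (fully open), then the shift along the tool's x, y, z in mm, then the turn about the tool's x in rad. A call has 1 to 20 rows; each row is the pose to reach, as a shift and turn from the pose commanded when the call began, along the tool's axes at that moment; what a row does not reach only later rows make up. A row lasts 1/10 s, in which the tool goes at most 50 mm and 8.59 degrees, less where a joint would pass 70% of its speed; a pose out of reach is approached as far as the arm can. A call with a gripper value outside its range is refused whole. The fingers move at their own pace and stop on an object; "grip_force" is the grip in N (left out, the last holds). Time passes only in rows, so rows that repeat a pose let the fingers close. It gives the time, the measured TCP pose, the force and the opening at its end, in the units of the state.
- env.observe(): the state, without advancing time (a new reading comes with each control period).
- snapshot(name): name is "side" or "top"; returns (picture, depth): 480x640x3 uint8, red, green, blue; 480x640 float32, m along the optical axis (not along the pixel's ray), 0 where there is no reading.
- camera_model(name): a dict with "fx", "fy", "cx", "cy" (pixels), "rvec" (rotation vector, rad) and "tvec" (3), from world to camera coordinates, as OpenCV has them. Camera axes: x right, y down, z forward; pixel columns grow to the right and rows downward; lengths in m; the calibration is good to about 2 mm. A picture is of the moment at which its call begins. camera_model takes no time and is no camera call.
- finish_job(): hands the job in, once; it reports no verdict.
The state is a dict: "time_s": time; "joint_positions": joint angles; "joint_vel": joint speeds; "effort": joint torques, N m; "tool_pos": TCP position; "tcp_rot": TCP orientation; "contact_force": force on the tool from outside, world axes, zero at the start; "ft_torque": the same for the moment, N m; "finger_gap": finger opening in m.
Only numpy, scipy, OpenCV 4.12 (cv2) and the standard library are available. Lean on these libraries where they do the work, as an engineer would, in place of code of your own. Each camera call takes 0.05 s, during which the arm holds its last target. There are 200 camera calls.

## Working session

There is one attempt and no reset: what is moved stays moved. The work goes in short steps, Python scripts to look and compute and a tool call to move; the robot and the scene stay as the last step left them, time stands still between calls to the robot, and variables do not carry over. Pictures are saved under pics/ and viewed, about 8 in all and at most 12, crops included, and the job is handed in when it is done.

Besides the shell and the picture viewer there is one more tool, called after "Request:" as name(argument=value, ...) on one line, values as JSON. drive_tool: Moves the arm, as the interface text tells. Its arguments: {"type":"object","properties":{"commands":{"type":"string"},"grip_force":{"type":"number"}},"required":["commands"]}

```bash
mkdir -p pics
cat > h.py <<'E'
import numpy as np, cv2
from plant import env, snapshot, camera_model, finish_job
def cloud(name):
    im,d=snapshot(name); m=camera_model(name)
    R=cv2.Rodrigues(np.array(m["rvec"],float))[0]; t=np.array(m["tvec"],float).ravel()
    v,u=np.mgrid[:480,:640]
    c=np.stack([(u-m["cx"])/m["fx"]*d,(v-m["cy"])/m["fy"]*d,d],-1)
    w=(c-t)@R; w[d==0]=np.nan
    return im,w
E
python3 - <<'E'
from h import *
for n in("top","side"):
    im,w=cloud(n); cv2.imwrite(f"pics/{n}0.png",im[...,::-1]); np.savez(f"{n}0.npz",im=im,w=w)
s=env.observe(); print(s["time_s"],s["tool_pos"],np.round(s["tcp_rot"],3),s["finger_gap"])
E
```

```text
0.1 [0.19151978 0.51533707 0.23064736] [[-0.    -0.937  0.348]
 [-0.001  0.348  0.937]
 [-1.     0.    -0.001]] 0.0854403365605962
```

View pics/top0.png

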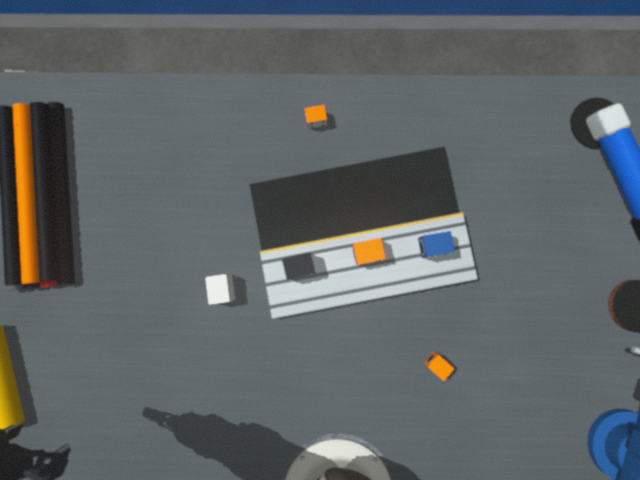

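View pics/side0.png

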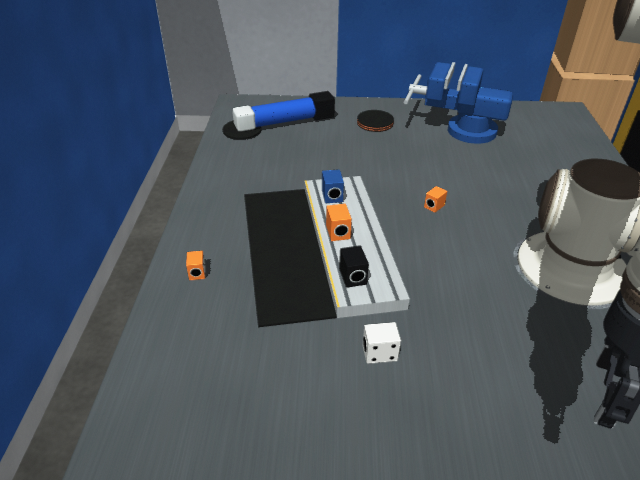

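The top view shows the orange block at about (369,251), between black (300,266) and blue (437,244). The yellow edge runs from (262,249) to (463,213), with the mat above it. Next I measure these in the world frame.

Run:
```python
from h import *
z=np.load("top0.npz"); im,w=z["im"],z["w"]; hsv=cv2.cvtColor(im,cv2.COLOR_RGB2HSV).astype(int)
print("plate",w[285,330],"mat",w[200,350],"table",w[350,350])
v,u=np.mgrid[:480,:640]; box=(u>245)&(u<480)&(v>205)&(v<300)
H=w[...,2]
pl=np.median(H[275:290,320:400]); print("plate z",pl)
ye=box&(hsv[...,1]>110)&(hsv[...,0]>14)&(hsv[...,0]<35)&(abs(H-pl)<.012)
P=w[ye][:,:2]; l=cv2.fitLine(P.astype(np.float32),cv2.DIST_HUBER,0,.001,.001).ravel()
print("yellow",ye.sum(),l); 
ey=l[:2]*np.sign(l[1]); ex=np.array([ey[1],-ey[0]]); 
s=P@ey; org=l[2:]+ey*((s.min()+s.max())/2-l[2:]@ey); print("edge len",np.ptp(s),"mid",org,"ex",ex,"ang",np.arctan2(ex[1],ex[0]))
top=box&(abs(H-pl-.06)<.008)
n,lab=cv2.connectedComponents(top.astype(np.uint8))
for i in range(1,n):
    m=lab==i
    if m.sum()<60: continue
    Q=w[m]; r=cv2.minAreaRect(Q[:,:2].astype(np.float32)); c=np.array(r[0])
    print(m.sum(),np.median(im[m],0),"c",c,"z",np.median(Q[:,2]),"size",r[1],"ang",r[2],"edge xy",(c-org)@ex,(c-org)@ey)
```

```text
plate [0.45524327 0.02226268 0.03552891] mat [ 0.64891045 -0.02097758  0.00739828] table [ 0.30938954 -0.0246876  -0.00038284]
plate z nanTraceback (most recent call last):
  File "<stdin>", line 8, in <module>
cv2.error: OpenCV(4.12.0) /io/opencv/modules/imgproc/src/linefit.cpp:50: error: (-215:Assertion failed) count > 0 in function 'fitLine2D_wods'
```

```bash
cat > m.py <<'E'
from h import *
z=np.load("top0.npz"); im,w=z["im"],z["w"]; hsv=cv2.cvtColor(im,cv2.COLOR_RGB2HSV).astype(int)
v,u=np.mgrid[:480,:640]; box=(u>245)&(u<480)&(v>205)&(v<300)
H=w[...,2]
pl=.032
ye=box&(hsv[...,1]>110)&(hsv[...,0]>14)&(hsv[...,0]<35)&(H<pl+.015)
P=w[ye][:,:2]; l=cv2.fitLine(P.astype(np.float32),cv2.DIST_HUBER,0,.001,.001).ravel()
ey=l[:2]*np.sign(l[1]); ex=np.array([ey[1],-ey[0]]); 
s=P@ey; org=l[2:]+ey*((s.min()+s.max())/2-l[2:]@ey)
if __name__=="__main__":
  print("yellow",ye.sum()); print("edge len",np.ptp(s),"mid",org,"ex",ex,"ang",np.arctan2(ex[1],ex[0]))
  top=box&(abs(H-pl-.06)<.012)
  n,lab=cv2.connectedComponents(top.astype(np.uint8))
  for i in range(1,n):
    m=lab==i
    if m.sum()<60: continue
    Q=w[m]; r=cv2.minAreaRect(Q[:,:2].astype(np.float32)); c=np.array(r[0])
    print(m.sum(),np.median(im[m],0),"c",c,"z",np.median(Q[:,2]),"size",r[1],"ang",r[2],"edge xy",(c-org)@ex,(c-org)@ey)
E
python3 m.py
```

```text
yellow 456
edge len 0.4583876850738687 mid [ 0.57339583 -0.04509989] ex [0.97886986 0.20448421] ang 0.20593677
660 [ 59. 105. 170.] c [ 0.54559445 -0.20363227] z 0.09213211123772425 size (0.046766407787799835, 0.06099225953221321) ang 10.397886276245117 edge xy -0.05963129174152346 -0.14949762167783615
639 [243. 152.  35.] c [ 0.52854109 -0.05883683] z 0.09224213812961393 size (0.04660547152161598, 0.06015155464410782) ang 13.087237358093262 edge xy -0.04671593778533175 -0.004274593415959201
635 [71. 73. 74.] c [0.49514127 0.08919501] z 0.09228640072855766 size (0.04667503014206886, 0.06041393429040909) ang 15.000771522521973 edge xy -0.04913984166919768 0.14745904652991454
```

Run:
```python
from m import *
c=np.array([.52854,-.05884]); 
r=np.abs((P-org)@ex); print("yellow resid p50,p90",np.percentile(r,[50,90]))
o=env.observe(); R=np.array(o["tcp_rot"])
t2=c-ex*(.023+.011+.022); t=np.r_[t2,.231]
print("target",t,"tool shift mm",(t-o["tool_pos"])@R*1000)
```

```text
yellow resid p50,p90 [0.00204824 0.00350859]
target [ 0.47372328 -0.07029112  0.231     ] tool shift mm [ 1.88212374e-01 -4.68550542e+02 -4.50621429e+02]
```

Request:
drive_tool(commands="0.4 0 -469 -451 -0.56;0.4 0 -469 -451 -0.56;0.4 0 -469 -451 -0.56;0.4 0 -469 -451 -0.56;0.4 0 -469 -451 -0.56;0.4 0 -469 -451 -0.56;0.4 0 -469 -451 -0.56;0.4 0 -469 -451 -0.56;0.4 0 -469 -451 -0.56;0.4 0 -469 -451 -0.56;0.4 0 -469 -451 -0.56;0.4 0 -469 -451 -0.56;0.4 0 -469 -451 -0.56;0.4 0 -469 -451 -0.56;0.4 0 -469 -451 -0.56;0.4 0 -469 -451 -0.56;0.4 0 -469 -451 -0.56;0.4 0 -469 -451 -0.56")

```text
time_s: 1.9
tool_pos: [0.4739, -0.0694, 0.2316]
tcp_rot: [[0.001, -0.979, -0.205], [0.0, -0.205, 0.979], [-1.0, -0.001, -0.0]]
contact_force: [0.9, 1.0, -0.2]
finger_gap: 0.0341
```

Request:
drive_tool(commands="0.4 50 0 0 0;0.4 100 0 0 0;0.4 140 0 0 0;0.4 165 0 0 0;0.4 180 0 0 0;0.4 188 0 0 0;0.4 188 0 0 0;0.4 188 0 0 0")

```text
time_s: 2.7
tool_pos: [0.4749, -0.0705, 0.0447]
tcp_rot: [[0.002, -0.979, -0.203], [-0.0, -0.203, 0.979], [-1.0, -0.002, -0.001]]
contact_force: [0.2, 0.6, 0.5]
finger_gap: 0.0343
```

Run:
```python
from h import *
im,w=cloud("side"); cv2.imwrite("pics/s1.png",cv2.resize(im[150:330,240:440,::-1],None,fx=3,fy=3))
```

```text
(no output)
```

View pics/s1.png

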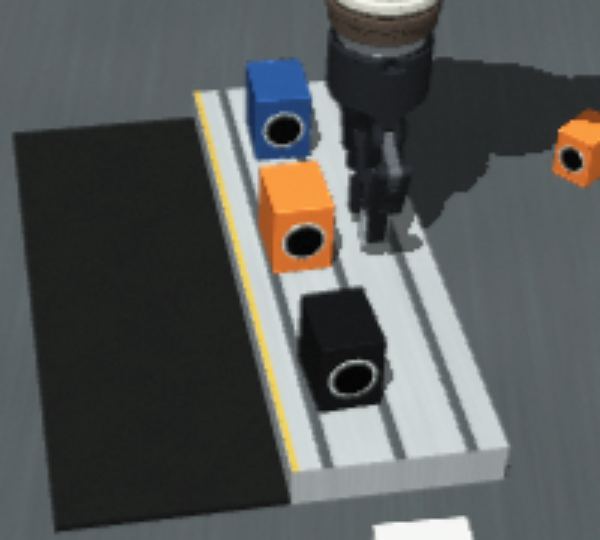

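The fingers stand just behind the orange block (crop ~(375,215)), clear of blue and black. Pushing now.

Request:
drive_tool(commands="0.4 2 -8 0 0;0.4 2 -14 0 0;0.4 2 -18 0 0;0.4 2 -22 0 0;0.4 2 -26 0 0;0.4 2 -30 0 0;0.4 2 -34 0 0;0.4 2 -38 0 0;0.4 2 -42 0 0;0.4 2 -46 0 0;0.4 2 -50 0 0;0.4 2 -53 0 0;0.4 2 -56 0 0;0.4 2 -58 0 0;0.4 2 -60 0 0;0.4 2 -60 0 0")

```text
time_s: 4.35
tool_pos: [0.5331, -0.0584, 0.0413]
tcp_rot: [[0.0, -0.979, -0.203], [0.0, -0.203, 0.979], [-1.0, -0.0, -0.0]]
contact_force: [-0.5, -0.3, -0.4]
finger_gap: 0.0339
```

Run:
```python
from h import *
im,w=cloud("side"); cv2.imwrite("pics/s2.png",cv2.resize(im[150:330,240:440,::-1],None,fx=3,fy=3))
```

```text
(no output)
```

View pics/s2.png

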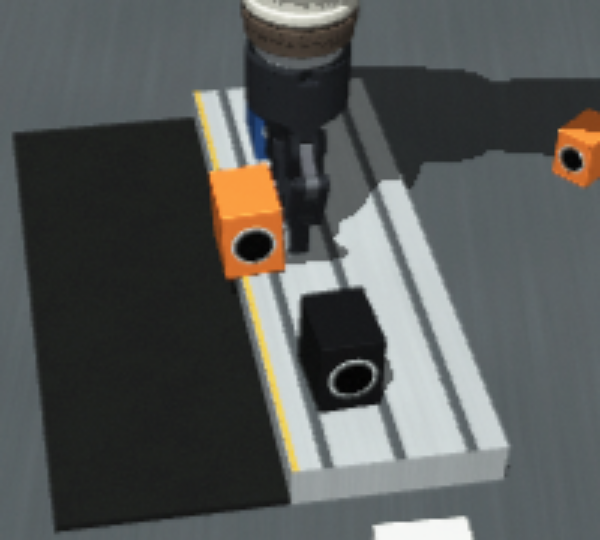

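The block overhangs the edge, still upright. Continuing slowly.

Request:
drive_tool(commands="0.4 0 -2 0 0;0.4 0 -4 0 0;0.4 0 -6 0 0;0.4 0 -8 0 0;0.4 0 -10 0 0;0.4 0 -12 0 0;0.4 0 -14 0 0;0.4 0 -15 0 0;0.4 0 -15 0 0;0.4 0 -15 0 0;0.4 0 -15 0 0")

```text
time_s: 5.5
tool_pos: [0.5476, -0.0553, 0.0412]
tcp_rot: [[0.0, -0.979, -0.203], [0.0, -0.203, 0.979], [-1.0, -0.0, 0.0]]
contact_force: [0.2, 0.1, 0.2]
finger_gap: 0.0345
```

Run:
```python
from h import *
im,w=cloud("side"); cv2.imwrite("pics/s3.png",cv2.resize(im[150:330,240:440,::-1],None,fx=3,fy=3))
```

```text
(no output)
```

View pics/s3.png

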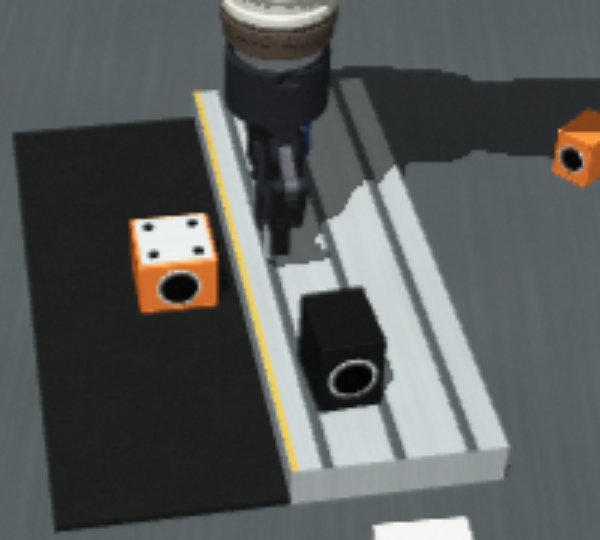

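The block has tumbled and lies flat on the mat with its holes up (crop ~(173,262)). I back off, raise the arm and verify.

Request:
drive_tool(commands="0.4 0 15 0 0;0.4 0 25 0 0;0.4 -40 25 0 0;0.4 -90 25 0 0;0.4 -140 25 0 0;0.4 -180 60 0 0;0.4 -180 110 0 0;0.4 -180 150 50 0;0.4 -180 150 100 0;0.4 -180 150 150 0;0.4 -180 150 200 0;0.4 -180 150 250 0;0.4 -180 150 300 0;0.4 -180 150 300 0;0.4 -180 150 300 0;0.4 -180 150 300 0")

```text
time_s: 7.15
tool_pos: [0.3398, 0.2073, 0.2213]
tcp_rot: [[0.0, -0.979, -0.203], [-0.0, -0.203, 0.979], [-1.0, 0.0, -0.0]]
contact_force: [-0.0, 0.7, 0.1]
finger_gap: 0.0342
```

Run:
```python
from m import *
im,w=cloud("top"); cv2.imwrite("pics/t4.png",im[...,::-1]); H=w[...,2]
b=(u>245)&(u<480)&(v>150)&(v<300)
for nm,z0 in(("mat",.052),("plate",.092)):
  n,lab=cv2.connectedComponents((b&(abs(H-z0)<.008)).astype(np.uint8))
  for i in range(1,n):
    k=lab==i
    if k.sum()<150: continue
    Q=w[k]; r=cv2.minAreaRect(Q[:,:2].astype(np.float32)); c=np.array(r[0])
    a=np.linalg.lstsq(np.c_[Q[:,:2],np.ones(len(Q))],Q[:,2],rcond=None)[0]
    print(nm,k.sum(),np.median(im[k],0),"c",c,"z",np.median(Q[:,2]),r[1:],"edge xy",(c-org)@ex,(c-org)@ey,"tilt",np.degrees(np.hypot(*a[:2])))
o=env.observe(); print(o["time_s"],o["contact_force"],o["tool_pos"],"edge ang",np.degrees(np.arctan2(ex[1],ex[0])))
```

```text
mat 748 [229.  229.5 228. ] c [ 0.62162691 -0.03880521] z 0.05237600906712037 ((0.0604761503636837, 0.06103018671274185), 11.657267570495605) edge xy 0.04849912064812343 -0.0037008260459845924 tilt 0.4930597917657395
plate 650 [ 60.  108.  173.5] c [ 0.54574388 -0.20335615] z 0.09214442580797064 ((0.04648501053452492, 0.06059211120009422), 10.492094993591309) edge xy -0.0594285584735231 -0.1492578934242244 tilt 0.9194404606647856
plate 633 [72. 75. 76.] c [0.49510032 0.08916794] z 0.09227353554997582 ((0.0464911125600338, 0.060655124485492706), 14.844338417053223) edge xy -0.04918545978499619 0.14744092381985258 tilt 0.5987006818913316
7.2 [0.09863117 0.6793901  1.35740071] [0.34008488 0.20693299 0.22131811] edge ang 11.799308
```

View pics/t4.png

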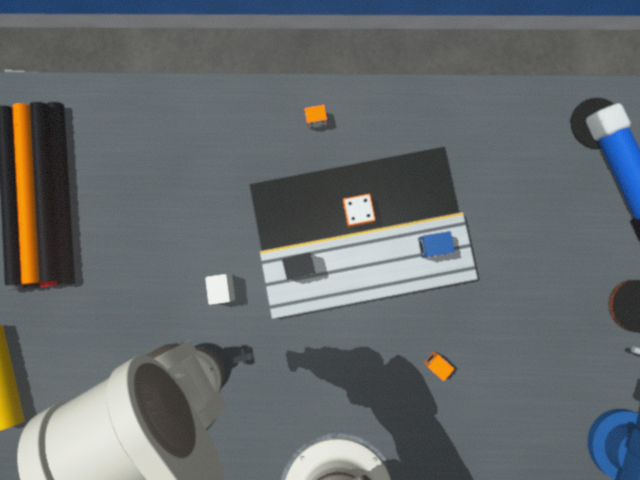

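The top view shows the four-hole face up at (359,209) on the mat. Blue and black are where they were, and the arm is clear.

```bash
python3 -c "from plant import finish_job; print(finish_job())"
```

```text
the job is handed in; nothing more can be done
None
```

I pushed the orange block low from behind with the half-closed fingers. It tipped over the yellow edge and now lies on the mat with its four-hole face up. The job was handed in at about 7.2 s of the 32 s allowed; no verdict was reported.

The last camera check, taken after the arm had backed away, showed:

| Check | Measured | Required |
|---|---|---|
| Orange centre beyond the edge | 48 mm | 15 to 130 mm |
| Orange centre along the edge, from its middle | −4 mm | within ±230 mm |
| Orange top face tilt | 0.5° | below 10° |
| Orange top face height | 52 mm, as expected for lying flat | centre −13 to 7 mm from the edge's height |
| Orange angle to the edge | about 0.2° | below 20° |
| Blue and black movement | less than 1 mm, both upright | below 15 mm |

- **Contact:** the arm touches nothing; the force reading was about 1.5 N, close to the roughly 1 N it read when moving freely.
- **Edge angle:** my fit to the yellow line gave 11.8°, while a rough reading of the picture gave about 10°. That difference is far inside the tolerance. No other check failed or disagreed.

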